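Clamp a plaster mould insert into its casting fixture

TASK

Swing the toggle clamp's arm up and back over centre so that it rests open, then take the plaster insert with the narrow nose from the sloping drying stand and lower it, still held, into the matching pocket of the casting fixture until it sits flat, square and fully home. Let go of it, then swing the clamp arm back over so that its rubber pad rests on the insert. Leave the plain plaster block on the stand and everything else on the bench where it is.

Things in the scene. Friction and masses are not known exactly. Their poses are not given: they have to be found in the camera images.
- fixture: Casting fixture, fixed: dark steel base 190 x 96 x 12 mm; on it an aluminium frame forms a T-shaped pocket 15 mm deep (rim 27 mm above the bench; frame 84 mm wide, x -43 to 69 mm). Origin on the bench under the centre of the pocket's wide part; x points to the pocket's narrow nose end and on to the clamp bracket (30 x 30 mm, 102 mm high, at x = 100 mm), z up.
- pocket (a point): Centre of the floor of the pocket's wide part, 12 mm above the bench; axes as the fixture. Wide part x -31.5 to 31.5 mm, 59 mm wide; narrow nose end x 31.5 to 57.5 mm, 35 mm wide. The insert is home when its origin lies here with equal axes; clearance about 1.5 mm each side.
- clamp_pivot (a point): Pivot of the clamp arm, 90 mm above the bench and 100 mm from the pocket centre along x; axes as the fixture; the arm turns about y.
- clamp_knob (a point): Centre of the black barrel grip, a short cylinder 26 mm in diameter and 28 mm long lying across the arm (along y), at the free end of the clamp arm, 150 mm from the pivot; its axes turn with the arm. The arm is a steel bar 14 mm wide and 12 mm high; a rubber pad hangs 34 mm below its middle line, 100 mm from the pivot.
- clamp (a joint): Angle of the clamp arm, rad: 0 = level over the pocket, pad just on the top of a seated insert; grows as the grip is lifted and swung back; 1.57 = upright (centre); 1.9 = open stop, leaning away from the pocket. With an empty pocket the closed arm drops to -0.06. By its own weight it falls to the side on which it is released.
- stand: Drying stand, fixed: a plywood board 140 x 220 mm that slopes 30 degrees, falling along the stand's x (away from the robot), with an 18 mm high ledge along its lower edge. Two plaster blocks lie on it side by side, about 106 mm between centres, which is on the left varies. Origin on the bench; the middle of the board's upper face lies at x = 50 mm, z = 75 mm.
- insert: Plaster insert, T-shaped from above, 44 mm thick, about 0.2 kg: wide part x -30 to 30 mm, 56 mm wide, then a nose 32 mm wide from x = 30 to 56 mm. Origin at the centre of the underside of the wide part; x points to the nose, z out of the top face; centre of mass at x = 8 mm. It starts on the slope, nose downhill against the ledge.
- plain_block: Plain rectangular plaster block, 86 x 56 x 44 mm, that does not fit the pocket; lies beside the insert on the stand. Origin on the underside, 30 mm from the upper end.
- jar: Small jar, 44 mm in diameter, 60 mm high, stands between stand and fixture; origin under its centre.
- plug: Small tapered plaster plug, 42 mm across the foot, 40 mm high, behind the jar; origin under its centre.
- bowl: Green bowl, 100 mm across and 45 mm high, on the left; origin under its centre.
- mould_c: Strapped plaster mould, 120 x 80 x 80 mm, on the right; origin under its centre.
- brush: Brush lying on the bench between stand and fixture; origin under its middle.
Things that resemble listed ones, but are neither listed nor needed, are in the scene too. What is shaped like the fixture but purple or turquoise is not meant.

How it is judged:
On the way, in this order (a step that is already met when the one before it is completed fails the run):
1. the clamp arm is swung back over centre to its open rest (value of joint clamp above 1.7 rad), for 0.2 s.
2. the insert is taken off the stand, the clamp still open (value of joint clamp above 1.7 rad and distance of insert from where it was at the start of the episode above 0.06 m and contact force between the fingers and insert above 0.5 N), for 0.1 s.
3. the insert is lowered into the pocket while held in the fingers (horizontal distance between insert and pocket below 0.006 m and z of insert in the frame of pocket below 0.01 m and contact force between the fingers and insert above 0.5 N), for 0.1 s.
4. the insert is seated and released, the clamp still open (horizontal distance between insert and pocket below 0.004 m and z of insert in the frame of pocket below 0.003 m and angle between insert's own z axis and vertical below 0.04 rad and angle between the x axis of insert and the x axis of pocket, either way round below 0.07 rad and contact force between the fingers and insert below 0.1 N and value of joint clamp above 1.7 rad), for 0.1 s.
5. the clamp arm is swung over onto the seated insert (horizontal distance between insert and pocket below 0.004 m and z of insert in the frame of pocket below 0.003 m and angle between insert's own z axis and vertical below 0.04 rad and angle between the x axis of insert and the x axis of pocket, either way round below 0.07 rad and value of joint clamp between -0.03 and 0.03 rad), for 0.2 s.
At the end, for the whole second after the job is handed in: Insert released, at rest in the pocket: within 4 mm of its centre in plan, under 3 mm above its floor, level within 0.04 and square within 0.07 rad; clamp joint between -0.03 and 0.03 rad; plain block within 25 mm, all other things within 30 mm of their starts (all of step 5 and contact force between the fingers and insert below 0.1 N and linear speed of insert below 0.01 m/s and distance of plain_block from where it was at the start of the episode below 0.025 m and distance of each of jar, plug, bowl, mould_c, brush from where it was at the start of the episode below 0.03 m); the robot touches nothing.
It fails at once if the plain block is moved from its place by more than 25 mm (distance of plain_block from where it was at the start of the episode above 0.025 m).
It fails at once if another thing on the bench is moved by more than 30 mm (distance of any of jar, plug, bowl, mould_c, brush from where it was at the start of the episode above 0.03 m).
It also fails if it takes over 72 s, if anything falls off the work surface, if the arm or the gripper's body presses on something with over 40 N, if the wrist force passes 120 N, or if a joint passes its speed limit or range.

ROBOT

A 6-joint arm with a two-finger parallel gripper is mounted at the origin on the work surface. World frame = base frame: x ahead of the robot, y to its left, z up, the work surface at z = 0. Lengths are in m, angles in rad, forces in N, time in s.
With the tool pointing down it reaches from about 0.375 to 0.925 m from the base axis. Payload 5.7 kg.
Tool frame: the origin (TCP) lies between the finger pads; the fingertips stand manip.nose_length ahead of it and the grasp point (between the pads) lies 6 mm ahead of it (manip.nose_length is the distance from the TCP to the fingertips, in m); z points along the fingers, y is the line along which they close (so a half turn about z gives the same grasp; the last joint's range is limited). The gripper opens to 85 mm and grips with 20 to 120 N. Pads are 22 mm wide; open, the fingers measure 114 mm over their backs; the gripper's body (76 mm by 85 mm) begins 54 mm behind the grasp point. The pads swing forward as they close: fully open they stand 13 mm farther back than shut.
Start: joints at [-1.391, 0.359, 1.51, -0, 1.272, -0.115], TCP at [0.174, -0.574, 0.256] pointing down, gripper open.
Joint ranges: [-2.97, 2.97], [-1.01, 2.36], [0.21, 2.38], [-0.96, 4.11], [0.2, 2.71], [-2.98, 2.98]. Speed limits (rad/s): [2.39, 2.39, 3.14, 3.14, 3.14, 3.14].

INTERFACE

Orientations are given as [roll, pitch, yaw] about the fixed x, y, z axes, in that order (R = Rz(yaw) Ry(pitch) Rx(roll)).
In Python, from plant import readout, viewer, manip gives the robot as it stands. The module is installed in compiled form; this text tells all that it offers.
- The arm moves only by the tool servo_tool, never from a script. Its arguments are lists of equal length, an entry for each row: "rot": the turn, a rotation vector about the tool's x, y, z scaled (see below), a list of three; "travel": the shift along the tool's x, y, z scaled (see below), a list of three; "fingers": the closure, from -1 (fully open) to 1 (shut). In form: {"rot": [[rx, ry, rz], ...], "travel": [[tx, ty, tz], ...], "fingers": [fingers, ...]}. A call has 1 to 12 rows; each row shifts and turns the commanded pose from where the row before left it, along the tool's axes as they then stand; what a row does not reach is not made up. The controller multiplies each number of a shift by 25 cm and each number of a turn by 60 degrees. A row lasts 1/10 s, in which the tool goes at most 50 mm and 8.59 degrees, less where a joint would pass 70% of its speed; a pose out of reach is approached as far as the arm can. A call with a number of a shift or a turn outside -1 to 1 is refused whole. A call with a gripper value outside its range is refused whole. The fingers move at their own pace and stop on an object; "force" is the grip in N (left out, the last holds). Time passes only in rows, so rows that do not move let the fingers close. It gives the time, the measured TCP pose, the force, the opening and the grip force at its end, in the units of the state.
- readout.observe(): the state, without advancing time (a new reading comes with each control period).
- viewer.get_image(name): name is "side" or "top" or "wrist"; returns the picture (400x640x3 uint8, blue, green, red); there is no depth.
- viewer.camera_model(name): a dict with "K" (3x3 intrinsics, pixels), "eye" and "attitude" of the camera in the world. Camera axes: x right, y down, z forward; pixel columns grow to the right and rows downward; lengths in m; the calibration is good to about 2 mm. The wrist camera is an equidistant fisheye: a pixel r from the principal point sees the ray r / f radians off the axis. A picture is of the moment at which its call begins: read the wrist's pose just before it. camera_model takes no time and is no camera call; for the wrist camera it gives the pose at the moment of the call.
- manip.close_job(): hands the job in; it is judged then, once.
The state is a dict: "time": time; "q": joint angles; "dq": joint speeds; "effort": joint torques, N m; "ee_pos": TCP position; "tool_rot": TCP orientation; "wrist_force": force on the tool from outside, world axes, zero at the start; "moment": the same for the moment, N m; "grip_width": finger opening in m; "grip_force": force on a finger pad.
Only numpy, scipy, OpenCV 4.12 (cv2) and the standard library are available. Lean on these libraries where they do the work, as an engineer would, in place of code of your own. Each camera call takes 0.05 s, during which the arm holds its last target. There are 200 camera calls.

## Working session

There is one attempt and no reset: what is moved stays moved. The work goes in short steps, Python scripts to look and compute and a tool call to move; the robot and the scene stay as the last step left them, time stands still between calls to the robot, and variables do not carry over. Pictures are saved under pics/ and viewed, at most 14 in all, crops included, and the job is handed in when it is done.

Besides the shell and the picture viewer there is one more tool, called after "Request:" as name(argument=value, ...) on one line, values as JSON. servo_tool: Moves the arm, as the interface text tells. Its arguments: {"type":"object","properties":{"rot":{"type":"array"},"travel":{"type":"array"},"fingers":{"type":"array"},"force":{"type":"number"}},"required":["rot","travel","fingers"]}

```bash
mkdir -p pics; python3 - <<'E'
from plant import readout, viewer, manip
import cv2,numpy as np
s=readout.observe();print(s, manip.nose_length)
for n in("side","top"):
    cv2.imwrite(f"pics/{n}0.png",viewer.get_image(n))
    c=viewer.camera_model(n);print(n,c)
print(viewer.camera_model("wrist"))
E
```

```text
{'time': 0.0, 'q': array([-1.39112387e+00,  3.59465211e-01,  1.51139139e+00,  4.20281171e-06,
        1.27250174e+00, -1.15071102e-01]), 'dq': array([ 0.00051274, -0.00085255, -0.00123531,  0.00038594, -0.00148456,
        0.0015017 ]), 'effort': array([ 1.08191816e-03, -5.27609682e+01, -2.78617036e+01, -7.47295439e-05,
        1.31436824e-02, -1.25244233e-05]), 'ee_pos': array([ 0.17419767, -0.57351927,  0.25549285]), 'tool_rot': array([-3.13983910e+00, -2.06719868e-04,  2.94742141e-01]), 'wrist_force': array([0.26922696, 0.65958026, 0.1167426 ]), 'moment': array([0.0358262 , 0.01062832, 0.00069577]), 'grip_force': 0.0, 'grip_width': 0.08541796786985663} 0.025
side {'K': array([[510.86489171,   0.        , 320.4043226 ],
       [  0.        , 510.86489171, 196.68329194],
       [  0.        ,   0.        ,   1.        ]]), 'eye': array([-0.21439699,  0.9577345 ,  1.08426335]), 'attitude': array([-2.27386698, -0.01182543, -2.53123337])}
top {'K': array([[487.04421436,   0.        , 312.251271  ],
       [  0.        , 487.04421436, 206.6657799 ],
       [  0.        ,   0.        ,   1.        ]]), 'eye': array([2.68314723e-01, 1.58751121e-03, 1.75219271e+00]), 'attitude': array([-3.01727952, -0.01682067, -1.58181539])}
{'K': array([[309.70691629,   0.        , 320.91144741],
       [  0.        , 309.70691629, 199.47499959],
       [  0.        ,   0.        ,   1.        ]]), 'eye': array([ 0.24962794, -0.55081625,  0.37320644]), 'attitude': array([ 2.83108275e+00, -4.69839509e-04, -1.27520943e+00])}
```

View pics/top0.png

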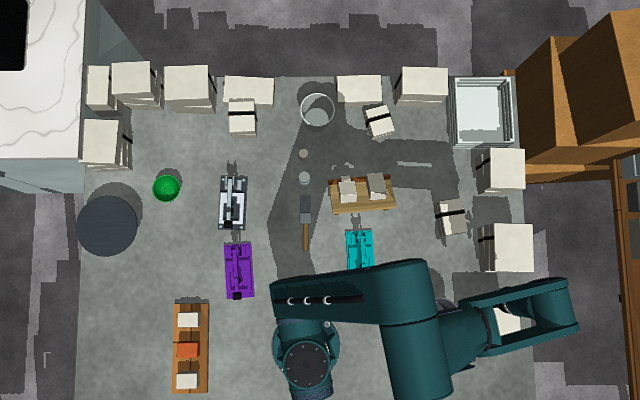

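View pics/side0.png

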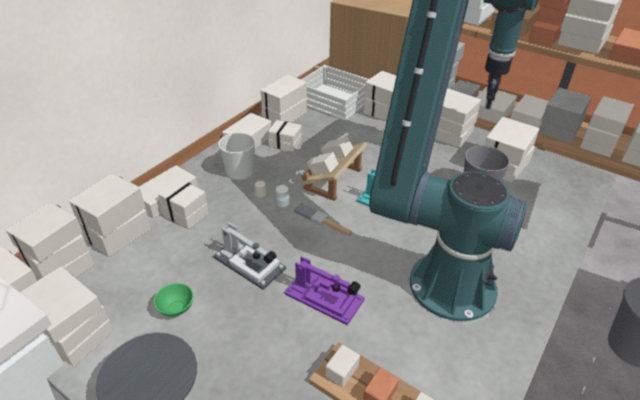

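The top view shows the steel fixture at about (232,203) with its clamp bracket at the upper end, the stand at (362,193) with two blocks, and decoys in purple (238,270) and turquoise (360,250). The side view shows the fixture at (250,258).

```bash
python3 - <<'E'
import cv2,numpy as np
t=cv2.imread("pics/top0.png")
a=cv2.resize(t[155:240,210:260],None,fx=6,fy=6,interpolation=cv2.INTER_CUBIC)
b=cv2.resize(t[165:250,315:405],None,fx=5.5,fy=6,interpolation=cv2.INTER_CUBIC)
cv2.imwrite("pics/c1.png",np.hstack([a,b]))
print(a.shape,b.shape)
E
```

```text
(510, 300, 3) (510, 495, 3)
```

View pics/c1.png

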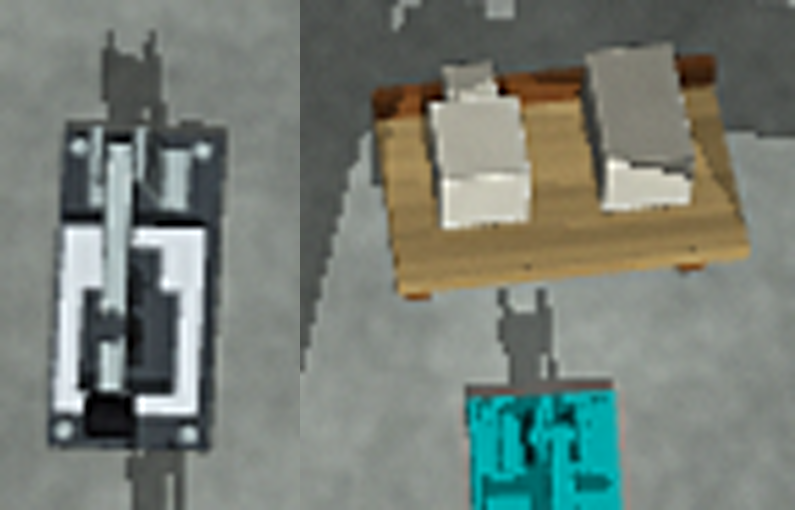

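```bash
cat > h.py <<'E'
import numpy as np, cv2
from scipy.spatial.transform import Rotation as R
from plant import readout, viewer, manip
def rot(e): return R.from_euler('xyz',e)
def ray(c,px):
    K=c["K"];px=np.atleast_2d(px).astype(float)
    d=np.c_[(px[:,0]-K[0,2])/K[0,0],(px[:,1]-K[1,2])/K[1,1]]
    if c.get("fish"):
        r=np.linalg.norm(d,axis=1);d=np.c_[d*(np.sin(r)/np.maximum(r,1e-9))[:,None],np.cos(r)]
    else: d=np.c_[d,np.ones(len(d))]
    return rot(c["attitude"]).apply(d)
def onz(c,px,z):
    d=ray(c,px);return c["eye"]+d*((z-c["eye"][2])/d[:,2])[:,None]
def onplane(c,px,p,n):
    d=ray(c,px);return c["eye"]+d*(((p-c["eye"])@n)/(d@n))[:,None]
def proj(c,P):
    v=rot(c["attitude"]).inv().apply(np.atleast_2d(P)-c["eye"]);K=c["K"]
    if c.get("fish"):
        s=np.linalg.norm(v[:,:2],axis=1);th=np.arctan2(s,v[:,2]);m=v[:,:2]/s[:,None]*th[:,None]
    else: m=v[:,:2]/v[:,2:]
    return m*[K[0,0],K[1,1]]+K[:2,2]
def cam(n):
    c=dict(viewer.camera_model(n));c["fish"]=n=="wrist";return c
def toolmove(p,e,s=None):
    """total travel (units) and turn (units) in current tool axes to go to p,e"""
    s=s or readout.observe();r0=rot(s["tool_rot"])
    return r0.inv().apply(np.array(p)-s["ee_pos"])/.25,(r0.inv()*rot(e)).as_rotvec()/np.radians(60)
E
python3 - <<'E'
from h import *
c=cam("top")
np.set_printoptions(precision=4,suppress=True)
f=lambda x,y:(210+x/6,155+y/6)
print("base",onz(c,[f(68,122),f(228,128),f(212,450),f(48,445)],.012))
print("frame",onz(c,[f(63,225),f(213,232),f(203,412),f(52,408)],.027))
print("knob",onz(c,[f(108,413)],.09))
g=lambda x,y:(315+x/5.5,165+y/6)
print("board lower-near edge", onz(c,[g(100,292),g(447,258)],.11))
print("insert top near corners",onz(c,[g(140,172),g(228,175)],.15), "far", onz(c,[g(130,100),g(222,97)],.1))
print("block", onz(c,[g(300,160),g(392,165)],.15))
w=cam("wrist");s=readout.observe()
r=rot(s["tool_rot"]).inv()
print(r.apply(w["eye"]-s["ee_pos"]), (r*rot(w["attitude"])).as_matrix())
E
```

```text
base [[0.6027 0.2977 0.012 ]
 [0.5982 0.2014 0.012 ]
 [0.4036 0.2099 0.012 ]
 [0.4075 0.3072 0.012 ]]
frame [[0.5375 0.2974 0.027 ]
 [0.5325 0.2083 0.027 ]
 [0.425  0.2135 0.027 ]
 [0.4282 0.3025 0.027 ]]
knob [[0.4192 0.2597 0.09  ]]
board lower-near edge [[ 0.4486 -0.0991  0.11  ]
 [ 0.4661 -0.3146  0.11  ]]
insert top near corners [[ 0.511  -0.122   0.15  ]
 [ 0.5089 -0.1753  0.15  ]] far [[ 0.5604 -0.1203  0.1   ]
 [ 0.5617 -0.1781  0.1   ]]
block [[ 0.5169 -0.2192  0.15  ]
 [ 0.5137 -0.2751  0.15  ]]
[ 0.0788 -0.     -0.1177] [[ 0.0008 -0.9521 -0.3057]
 [ 1.      0.0001  0.0024]
 [-0.0022 -0.3057  0.9521]]
```

Request:
servo_tool(rot=[[0,0,-0.143],[0,0,-0.143],[0,0,-0.143],[0,0,-0.143],[0,0,-0.143],[0,0,-0.143],[0,0,-0.143],[0,0,-0.143],[0,0,-0.143],[0,0,-0.143],[0,0,-0.143],[0,0,-0.143]], travel=[[0,0,-0.05],[0,0,-0.05],[0,0,-0.05],[0,0,-0.05],[0,0,-0.05],[0,0,-0.05],[0,0,-0.05],[0,0,-0.05],[0,0,-0.05],[0,0,-0.05],[0,0,-0.05],[0,0,-0.05]], fingers=[-1,-1,-1,-1,-1,-1,-1,-1,-1,-1,-1,-1])

```text
time: 1.3
ee_pos: [0.1743, -0.5738, 0.4062]
tool_rot: [3.141, -0.001, 2.098]
wrist_force: [-0.2, -1.3, 0.2]
grip_width: 0.0858
grip_force: 0.0
```

Request:
servo_tool(rot=[[0,0,0],[0,0,0],[0,0,0],[0,0,0],[0,0,0],[0,0,0],[0,0,0],[0,0,0],[0,0,0],[0,0,0],[0,0,0],[0,0,0]], travel=[[0.075,0.15,0],[0.075,0.15,0],[0.075,0.15,0],[0.075,0.15,0],[0.075,0.15,0],[0.075,0.15,0],[0.075,0.15,0],[0.075,0.15,0],[0.075,0.15,0],[0.075,0.15,0],[0.075,0.15,0],[0.075,0.15,0]], fingers=[-1,-1,-1,-1,-1,-1,-1,-1,-1,-1,-1,-1])

```text
time: 2.5
ee_pos: [0.453, -0.1533, 0.4061]
tool_rot: [-3.141, -0.0, 2.092]
wrist_force: [0.6, 0.1, 0.1]
grip_width: 0.085
grip_force: 0.0
```

Request:
servo_tool(rot=[[0,0,-0.143],[0,0,-0.143],[0,0,-0.143],[0,0,-0.143],[0,0,-0.143],[0,0,-0.143],[0,0,-0.143],[0,0,0]], travel=[[0,0,0],[0,0,0],[0,0,0],[0,0,0],[0,0,0],[0,0,0],[0,0,0],[0,0,0]], fingers=[-1,-1,-1,-1,-1,-1,-1,-1])

```text
time: 3.3
ee_pos: [0.4524, -0.1548, 0.4059]
tool_rot: [3.141, -0.001, 3.141]
wrist_force: [-0.2, -0.1, 0.3]
grip_width: 0.0853
grip_force: 0.0
```

```bash
python3 - <<'E'
from h import *
import pickle
np.set_printoptions(precision=4,suppress=True)
s=readout.observe();c=cam("wrist");im=viewer.get_image("wrist")
cv2.imwrite("pics/w1.png",im);pickle.dump(c,open("w1.pkl","wb"))
print(s["time"],s["ee_pos"],s["tool_rot"],s["q"],manip.nose_length)
E
```

```text
3.3 [ 0.4524 -0.1548  0.4059] [ 3.1411 -0.0008  3.1414] [-0.4745  0.0699  1.5247  0.0001  1.548  -2.045 ] 0.025
```

View pics/w1.png

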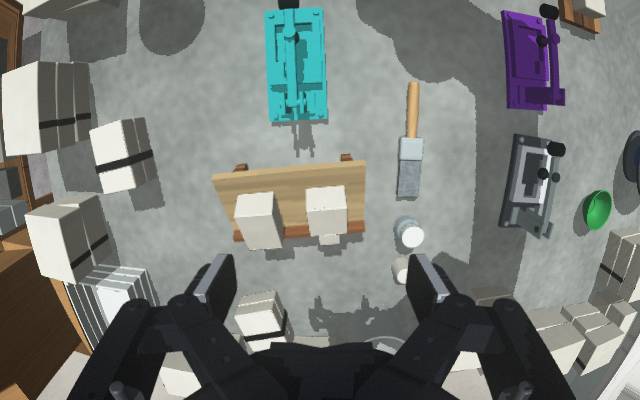

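The wrist view shows the stand at (290,205), with the insert on the right at (326,212) and its nose pointing down towards the ledge. The plain block is at (258,220), and the steel fixture at (530,185).

```bash
python3 - <<'E'
import cv2,numpy as np
t=cv2.imread("pics/w1.png")
b=cv2.resize(t[145:260,205:375],None,fx=4.7,fy=4.7,interpolation=cv2.INTER_CUBIC)
cv2.imwrite("pics/c2.png",b)
E
```

```text
(no output)
```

View pics/c2.png

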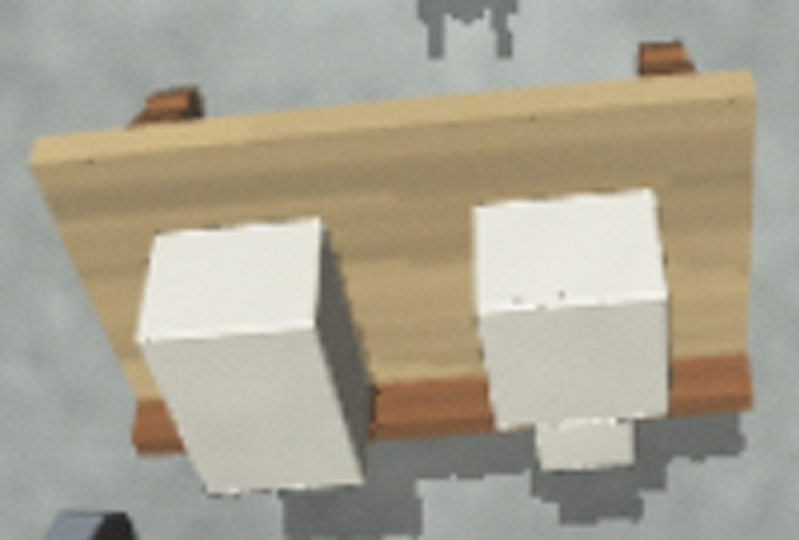

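```bash
python3 - <<'E'
from h import *
import pickle
np.set_printoptions(precision=4,suppress=True)
c=pickle.load(open("w1.pkl","rb"))
f=lambda *a:np.array(a)/4.7+[205,145]
e=onz(c,f((40,163),(752,97)),.110)
d=e[1]-e[0];print("edge",e,np.linalg.norm(d))
x=np.array([d[1],-d[0],0])/np.linalg.norm(d);yaw=np.arctan2(x[1],x[0]);print("yaw",yaw)
y=np.array([-x[1],x[0],0]);u=x*np.cos(np.pi/6)-[0,0,.5];n=x*.5+[0,0,np.cos(np.pi/6)]
m=e.mean(0);
F=lambda P:np.c_[(P-m)@u,(P-m)@y,(P-m)@n]  # slope coords from near edge mid
print("under",F(onplane(c,f((475,207),(653,190)),m,n)))
T=onplane(c,f((482,312),(667,294),(500,430),(667,413),(543,470),(632,467)),m+.044*n,n)
print("top",F(T))
print("block",F(onplane(c,f((140,340),(315,325),(210,492),(362,483)),m+.044*n,n)))
t=cam("top");g=lambda *a:np.array(a)/[5.5,6]+[315-300/5.5,165]
print("from top cam",F(onplane(t,g((440,172),(528,175),(430,105),(522,97)),m+.044*n,n)), F(onz(t,g((400,292),(747,258)),.11)))
E
```

```text
edge [[ 0.4775 -0.3093  0.11  ]
 [ 0.4584 -0.095   0.11  ]] 0.21515818528085143
yaw 0.08874792963347652
under [[ 0.036   0.0226 -0.    ]
 [ 0.0351  0.0777 -0.    ]]
top [[0.0343 0.0244 0.044 ]
 [0.0331 0.0776 0.044 ]
 [0.0929 0.0236 0.044 ]
 [0.091  0.0769 0.044 ]
 [0.1175 0.0354 0.044 ]
 [0.12   0.0649 0.044 ]]
block [[ 0.0348 -0.0783  0.044 ]
 [ 0.0341 -0.0245  0.044 ]
 [ 0.1173 -0.0782  0.044 ]
 [ 0.1175 -0.0253  0.044 ]]
from top cam [[0.0356 0.0742 0.044 ]
 [0.0269 0.0212 0.044 ]
 [0.0849 0.0741 0.044 ]
 [0.0837 0.0164 0.044 ]] [[-0.0087  0.1043 -0.005 ]
 [-0.0102 -0.1118 -0.0059]]
```

Request:
servo_tool(rot=[[0,0,0],[0,0,0],[0,0,0],[0,0,0],[0,0,0],[0,0,0],[0,0,0],[0,0,0],[0,0,0],[0,0,0.043],[0,0,0]], travel=[[0.01,0.18,0],[0.01,0.18,0],[0.01,0.18,0],[0.01,0.18,0],[0.01,0.18,0],[0.01,0.18,0],[0.01,0.18,0],[0.01,0.18,0],[0.01,0.18,0],[0,0,0.1],[0,0,0]], fingers=[-1,-1,-1,-1,-1,-1,-1,-1,-1,-1,-1])

```text
time: 4.45
ee_pos: [0.4288, 0.2506, 0.3785]
tool_rot: [-3.139, -0.005, 3.094]
wrist_force: [-0.6, -1.2, -0.8]
grip_width: 0.0852
grip_force: 0.0
```

```bash
python3 - <<'E'
from h import *
import pickle
np.set_printoptions(precision=4,suppress=True)
s=readout.observe();c=cam("wrist");im=viewer.get_image("wrist")
cv2.imwrite("pics/w2.png",im);pickle.dump(c,open("w2.pkl","wb"))
print(s["time"],s["ee_pos"],s["tool_rot"],s["q"])
p=proj(c,[[.405,.31,.0],[.6,.2,0]]);print(p)
b=cv2.resize(im[60:250,230:400],None,fx=3.15,fy=3.15,interpolation=cv2.INTER_CUBIC)
cv2.imwrite("pics/c3.png",b)
E
```

```text
4.45 [0.4288 0.2506 0.3785] [-3.139  -0.0052  3.0938] [ 0.3898  0.1162  1.5364 -0.0001  1.4948 -1.1332]
[[358.2175 136.6845]
 [298.1608 249.5147]]
```

View pics/c3.png

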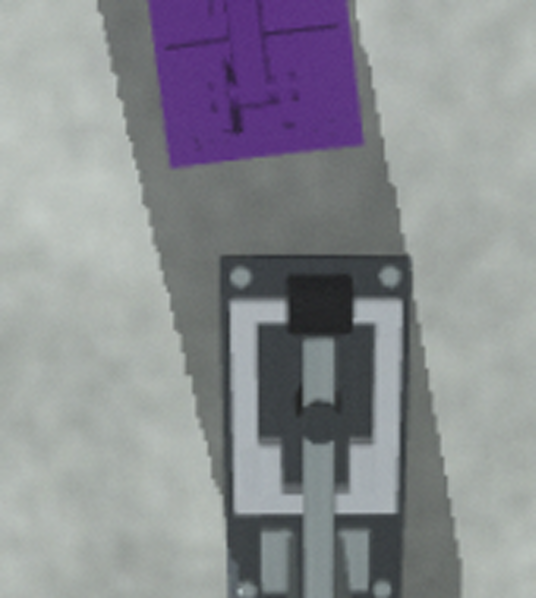

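The view shows the frame corners at crop (229,300), (404,299), (234,514) and (399,515). The pocket mouth is at (258..374, 324..441) and the knob at (320,304).

```bash
python3 - <<'E'
from h import *
import pickle
np.set_printoptions(precision=4,suppress=True)
c=pickle.load(open("w2.pkl","rb"))
f=lambda *a:(np.array(a)+.5)/3.15+[230,60]-.5
P=onz(c,f((229,299),(404,299),(399,515),(234,515),(258,324),(374,324),(374,441),(350,490),(282,490)),.027)[:,:2]
M=np.array([(-43,-42),(-43,42),(69,42),(69,-42),(-31.5,-29.5),(-31.5,29.5),(31.5,29.5),(57.5,17.5),(57.5,-17.5)])/1e3
a,b=M.mean(0),P.mean(0);U,S,V=np.linalg.svd((M-a).T@(P-b));Rm=V.T@U.T
yaw=np.arctan2(Rm[1,0],Rm[0,0]);o=b-Rm@a
print("origin",o,"yaw",yaw,"scale",S.sum()/((M-a)**2).sum(),"\nres",P-(M@Rm.T+o))
k=onz(c,f((320,304)),.082)[0];print("knob",k, "fixture",Rm.T@(k[:2]-o))
E
```

```text
origin [0.4708 0.2614] yaw -0.03928842726847317 scale 0.9963165409198383 
res [[-0.0001 -0.0005]
 [ 0.0003  0.0008]
 [ 0.0013  0.0011]
 [ 0.0006 -0.0007]
 [ 0.0011  0.0009]
 [ 0.0012 -0.0013]
 [-0.0017 -0.0002]
 [-0.0013 -0.0001]
 [-0.0016 -0.    ]]
knob [0.4215 0.2636 0.082 ] fixture [-0.0494  0.0003]
```

Request:
servo_tool(rot=[[0,0,-0.008],[0,0,0],[0,0,0],[0,0,0],[0,0,0],[0,0,0],[0,0,0],[0,0,0],[0,0,0],[0,0,0]], travel=[[0.031,0.05,0],[0,0,0.16],[0,0,0.16],[0,0,0.16],[0,0,0.16],[0,0,0.16],[0,0,0.16],[0,0,0.12],[0,0,0.04],[0,0,0]], fingers=[-1,-1,-1,-1,-1,-1,-1,-1,-1,-1])

```text
time: 5.5
ee_pos: [0.4235, 0.2626, 0.101]
tool_rot: [-3.141, -0.002, 3.102]
wrist_force: [0.5, 0.0, 0.9]
grip_width: 0.0853
grip_force: 0.0
```

Request:
servo_tool(rot=[[0,0,0],[0,0,0],[0,0,0],[0,0,0],[0,0,0],[0,0,0],[0,0,0],[0,0,0],[0,0,0],[0,0,0]], travel=[[0.008,0.004,0.056],[0,0,0],[0,0,0],[0,0,0],[0,0,0],[0,0,0],[0,0,0],[0,0,0],[0,0,0],[0,0,0]], fingers=[-1,1,1,1,1,1,1,1,1,1], force=50)

```text
time: 6.5
ee_pos: [0.4224, 0.2639, 0.0886]
tool_rot: [3.141, 0.002, 3.104]
wrist_force: [-0.4, -3.7, 7.9]
grip_width: 0.0274
grip_force: 49.7
```

Request:
servo_tool(rot=[[0,0,0],[0,0,0],[0,0,0],[0,0,0],[0,0,0],[0,0,0],[0,0,0],[0,0,0],[0,0,0],[0,0,0],[0,0,0],[0,0,0]], travel=[[-0.002,0,-0.096],[-0.017,0,-0.094],[-0.032,0,-0.09],[-0.046,0,-0.084],[-0.059,0,-0.076],[-0.07,0,-0.065],[-0.08,0,-0.053],[-0.087,0,-0.04],[-0.092,0,-0.026],[-0.095,0,-0.011],[-0.096,0,0.005],[-0.094,0,0.02]], fingers=[1,1,1,1,1,1,1,1,1,1,1,1])

```text
time: 7.7
ee_pos: [0.6135, 0.2559, 0.2405]
tool_rot: [-3.14, -0.002, 3.103]
wrist_force: [-3.0, -1.8, -0.3]
grip_width: 0.0273
grip_force: 53.6
```

Request:
servo_tool(rot=[[0,0,0],[0,0,0],[0,0,0]], travel=[[0,0,0],[0,0,0],[0,0,0]], fingers=[1,1,1])

```text
time: 8.0
ee_pos: [0.6138, 0.2559, 0.2404]
tool_rot: [-3.141, 0.001, 3.103]
wrist_force: [2.3, -5.5, 0.2]
grip_width: 0.0271
grip_force: 53.8
```

Request:
servo_tool(rot=[[0,0,0],[0,0,0],[0,0,0],[0,0,0],[0,0,0],[0,0,0],[0,0,0],[0,0,0],[0,0,0],[0,0,0]], travel=[[0,0,0],[0,0,0],[0,0,0],[0,0,0],[0,0,0],[0,0,-0.1],[0,0,-0.2],[0,0,-0.2],[0,0,-0.2],[0,0,0]], fingers=[-1,-1,-1,-1,-1,-1,-1,-1,-1,-1])

```text
time: 9.0
ee_pos: [0.6168, 0.2577, 0.4241]
tool_rot: [3.136, 0.014, 3.104]
wrist_force: [-0.2, -0.2, 0.4]
grip_width: 0.0856
grip_force: 0.0
```

```bash
cat > g.py <<'E'
from h import *
np.set_printoptions(precision=4,suppress=True)
m=np.array([.46795,-.20215,.110]);yaw=.0887
x=np.array([np.cos(yaw),np.sin(yaw),0]);y=np.array([-x[1],x[0],0]);u=x*np.cos(np.pi/6)-[0,0,.5];n=x*.5+[0,0,np.cos(np.pi/6)]
O=m+.063*u+.0503*y
RT=np.c_[-u,y,-n];E=R.from_matrix(RT).as_euler('xyz')
def tcp(h): return O+.008*u+(h+.006)*n
E
python3 - <<'E'
from g import *
s=readout.observe();print(s["time"],s["ee_pos"],s["tool_rot"],s["q"])
print("insert O",O,"E",E,"tcp34",tcp(.034),"pre",tcp(.134))
print(toolmove(tcp(.134),E))
cv2.imwrite("pics/side1.png",cv2.resize(viewer.get_image("side")[180:320,180:400],None,fx=3,fy=3))
E
```

```text
9.0 [0.6168 0.2577 0.4241] [3.1365 0.014  3.1035] [ 0.2923  0.3626  1.1033  0.0003  1.6608 -1.2405]
insert O [ 0.5178 -0.1472  0.0785] E [ 3.1416 -0.5236 -3.0529] tcp34 [ 0.5447 -0.1448  0.1091] pre [ 0.5945 -0.1404  0.1957]
(array([ 0.0416, -1.5991,  0.9046]), array([ 0.0356,  0.513 , -0.1172]))
```

View pics/side1.png

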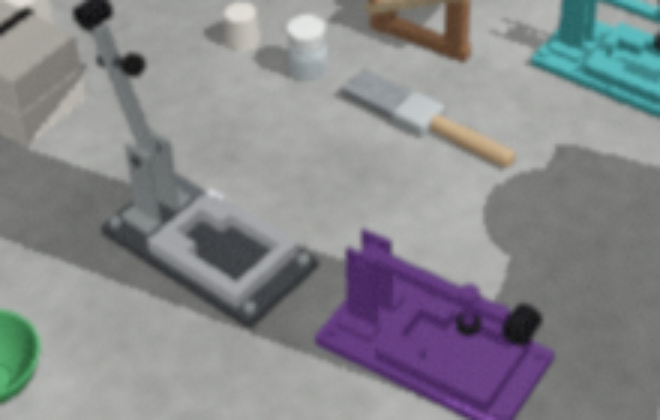

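The side view shows the steel clamp arm leaning open with its grip at (92,10), the pocket empty, and everything else undisturbed.

Request:
servo_tool(rot=[[0,0,0],[0,0,0],[0,0,0],[0,0,0],[0.009,0.128,-0.029],[0.009,0.128,-0.029],[0.009,0.128,-0.029],[0.009,0.128,-0.029],[0,0,0],[0,0,0]], travel=[[0,-0.2,0],[0,-0.2,0],[0,-0.2,0],[0,-0.2,0],[0,-0.2,0],[0,-0.2,0],[0,-0.2,0],[0,-0.2,0],[0,0,0],[0,0,0]], fingers=[-1,-1,-1,-1,-1,-1,-1,-1,-1,-1])

```text
time: 10.05
ee_pos: [0.6084, -0.1442, 0.4118]
tool_rot: [-3.14, -0.543, -3.057]
wrist_force: [-0.2, 1.2, 0.1]
grip_width: 0.0854
grip_force: 0.0
```

```bash
python3 - <<'E'
from g import *
s=readout.observe();print(s["time"],s["ee_pos"],s["tool_rot"],s["q"])
print(toolmove(tcp(.134),E))
E
```

```text
10.05 [ 0.6084 -0.1442  0.4118] [-3.1399 -0.5432 -3.057 ] [-0.2481  0.6111  0.8353 -0.2127  2.2024 -1.9853]
(array([-0.4004,  0.021 ,  0.7678]), array([ 0.0004, -0.0187, -0.0034]))
```

Request:
servo_tool(rot=[[0,-0.019,-0.003],[0,0,0],[0,0,0],[0,0,0],[0,0,0],[0,0,0],[0,0,0]], travel=[[-0.08,0.004,0.153],[-0.08,0.004,0.153],[-0.08,0.004,0.153],[-0.08,0.004,0.153],[-0.08,0.004,0.153],[0,0,0],[0,0,0]], fingers=[-1,-1,-1,-1,-1,-1,-1])

```text
time: 10.75
ee_pos: [0.5988, -0.1383, 0.2022]
tool_rot: [-3.139, -0.517, -3.052]
wrist_force: [0.5, -0.9, 1.1]
grip_width: 0.0852
grip_force: 0.0
```

```bash
python3 - <<'E'
from g import *
import pickle
s=readout.observe();c=cam("wrist");im=viewer.get_image("wrist");pickle.dump(c,open("w3.pkl","wb"))
cv2.imwrite("pics/w3.png",im)
print(s["time"],s["ee_pos"],s["tool_rot"],s["q"])
print(toolmove(tcp(.034),E))
C=np.array([(-30,-28,44),(-30,28,44),(30,-28,44),(30,28,44),(56,16,44),(56,-16,44)])/1e3
print(proj(c,O+C@np.c_[u,y,n].T))
cv2.imwrite("pics/c4.png",cv2.resize(im[140:340,220:420],None,fx=3,fy=3,interpolation=cv2.INTER_CUBIC))
E
```

```text
10.75 [ 0.5988 -0.1383  0.2022] [-3.139  -0.5172 -3.0517] [-0.2456  0.6975  1.1607 -0.1695  1.7727 -1.8995]
(array([ 0.0083, -0.0025,  0.4376]), array([-0.004 ,  0.009 ,  0.0003]))
[[281.1084 156.6199]
 [358.0904 156.7139]
 [284.0084 232.3055]
 [355.2775 232.5309]
 [339.224  261.4463]
 [300.0771 261.2964]]
```

View pics/c4.png

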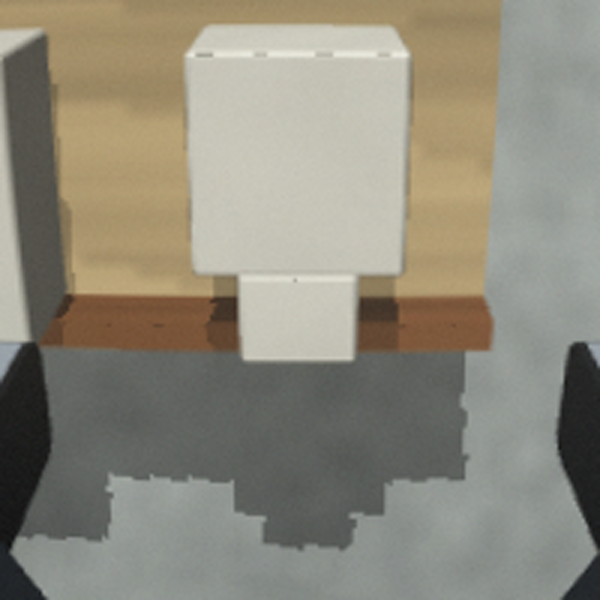

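The view shows the insert at crop (185..410, 55..273) with its nose down to 360. That is within about 1 mm of the prediction, so I approach along the tool axis.

Request:
servo_tool(rot=[[-0.004,0.009,0],[0,0,0],[0,0,0],[0,0,0],[0,0,0],[0,0,0]], travel=[[0.009,-0.003,0.08],[0,0,0.1],[0,0,0.1],[0,0,0.1],[0,0,0.03],[0,0,0]], fingers=[-1,-1,-1,-1,-1,-1])

```text
time: 11.4
ee_pos: [0.5469, -0.145, 0.1145]
tool_rot: [3.141, -0.525, -3.053]
wrist_force: [0.4, -0.4, 0.2]
grip_width: 0.0856
grip_force: 0.0
```

```bash
python3 - <<'E'
from g import *
s=readout.observe();print(s["time"],s["ee_pos"],s["tool_rot"])
print(toolmove(tcp(.034),E))
E
```

```text
11.4 [ 0.5469 -0.145   0.1145] [ 3.141  -0.5248 -3.0534]
(array([-0.0033,  0.0014,  0.0231]), array([ 0.0008, -0.0012, -0.0004]))
```

Request:
servo_tool(rot=[[0,0,0],[0,0,0],[0,0,0],[0,0,0],[0,0,0],[0,0,0],[0,0,0],[0,0,0]], travel=[[-0.003,0.001,0.023],[0,0,0],[0,0,0],[0,0,0],[0,0,0],[0,0,0],[0,0,0],[0,0,0]], fingers=[-1,1,1,1,1,1,1,1], force=50)

```text
time: 12.2
ee_pos: [0.5448, -0.145, 0.1084]
tool_rot: [3.141, -0.525, -3.053]
wrist_force: [1.8, 0.9, 4.7]
grip_width: 0.0551
grip_force: 54.1
```

```bash
python3 - <<'E'
from g import *
s=readout.observe();print(s["time"],s["ee_pos"],s["tool_rot"],s["wrist_force"],manip.nose_length)
print((R.from_matrix(RT).inv()).apply(s["ee_pos"]-O))
E
```

```text
12.2 [ 0.5448 -0.145   0.1084] [ 3.141  -0.525  -3.0531] [1.7847 0.9376 4.7183] 0.025
[-0.0085 -0.0001 -0.0394]
```

Request:
servo_tool(rot=[[0,0,0],[0,0,0],[0,0,0],[0,0,0],[0,0,0],[0,0,0],[0,-0.125,0],[0,-0.125,0],[0,-0.125,0],[0,-0.125,0],[0,0,0]], travel=[[0,0,-0.03],[0,0,-0.08],[0,0,-0.12],[0,0,-0.16],[0,0,-0.16],[0.05,0,-0.16],[0.05,0,-0.1],[0.05,0,0],[0.05,0,0],[0.05,0,0],[0,0,0]], fingers=[1,1,1,1,1,1,1,1,1,1,1])

```text
time: 13.3
ee_pos: [0.581, -0.1399, 0.3043]
tool_rot: [3.138, -0.007, -3.055]
wrist_force: [-1.0, 1.2, -3.3]
grip_width: 0.0551
grip_force: 53.5
```

```bash
python3 - <<'E'
from g import *
import pickle
s=readout.observe();c=cam("wrist");im=viewer.get_image("wrist");pickle.dump((c,s),open("w4.pkl","wb"))
cv2.imwrite("pics/w4.png",im)
print(s["time"],s["ee_pos"],s["tool_rot"],s["q"],s["grip_width"],s["wrist_force"])
C=np.array([(-30,-28,44),(-30,28,44),(30,-28,44),(30,28,44),(-30,-28,0),(-30,28,0)])/1e3
T=C*[-1,1,-1]+[.0085,0,.0394]
print(proj(c,s["ee_pos"]+rot(s["tool_rot"]).apply(T)))
cv2.imwrite("pics/c5.png",cv2.resize(im[150:350,180:460],None,fx=2.85,fy=2.85,interpolation=cv2.INTER_CUBIC))
E
```

```text
13.3 [ 0.581  -0.1399  0.3043] [ 3.138  -0.0066 -3.055 ] [-0.3521  0.3209  1.4457  0.0005  1.3825 -2.0095] 0.0550551026151383 [-0.9796  1.2477 -3.2639]
[[249.8548 206.1834]
 [392.2866 206.3889]
 [262.2927 324.6537]
 [379.5876 324.8835]
 [268.1166 179.0346]
 [374.2995 179.1751]]
```

View pics/c5.png

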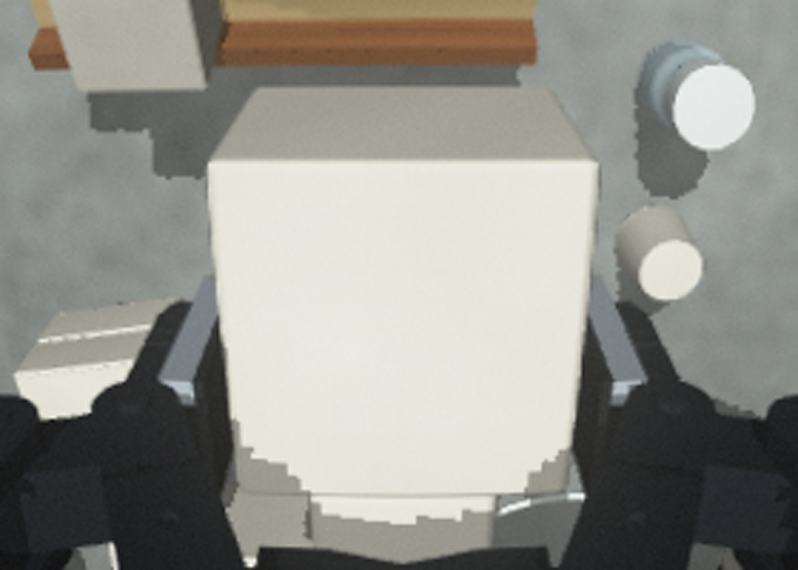

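The view shows the held insert with its near top corners at crop (209,161) and (598,161), near bottom corners at (258,88) and (548,88), and far top edge at row 493. It is square in the fingers and sits a few mm deeper than assumed. I fit its pose in the hand.

```bash
python3 - <<'E'
from g import *
import pickle
from scipy.optimize import least_squares
c,s=pickle.load(open("w4.pkl","rb"))
C=np.array([(-30,-28,44),(-30,28,44),(-30,-28,0),(-30,28,0),(30,-28,44),(30,28,44)])/1e3
px=(np.array([(209,161),(598,161),(257,88),(549,88),(236,493),(572,493)])+.5)/2.85+[180,150]-.5
def f(v):
    T=R.from_euler('yz',v[3:]).apply(C*[-1,1,-1])+v[:3]
    return (proj(c,s["ee_pos"]+rot(s["tool_rot"]).apply(T))-px).ravel()
r=least_squares(f,[.0085,0,.0394,0,0]);print(r.x,r.fun.reshape(-1,2))
E
```

```text
[ 0.0065  0.0001  0.0428 -0.0179 -0.0027] [[-0.7455 -0.2594]
 [ 0.5717 -0.4155]
 [-0.2982  0.3552]
 [ 0.6949  0.2217]
 [ 1.385   0.1069]
 [-1.5394  0.0613]]
```

Request:
servo_tool(rot=[[0,0,0],[0,0,0],[0,0,0],[0,0,0],[0,0,0],[0,0,0],[0,0,0],[0,0,0],[0,0,0],[0,0,0.12],[0,0,0]], travel=[[0.09,0.06,0],[0.09,0.12,0],[0.09,0.18,0],[0,0.19,0],[0,0.19,0],[0,0.19,0],[0,0.19,0],[0,0.19,0],[0,0.19,0],[0,0.135,0],[0,0,0]], fingers=[1,1,1,1,1,1,1,1,1,1,1])

```text
time: 14.45
ee_pos: [0.4852, 0.2647, 0.3055]
tool_rot: [3.139, -0.004, 3.105]
wrist_force: [-0.7, -0.2, -1.6]
grip_width: 0.0553
grip_force: 54.1
```

```bash
python3 - <<'E'
from g import *
s=readout.observe();print(s["time"],s["ee_pos"],s["tool_rot"],s["wrist_force"])
print(toolmove([.4783,.2611,.0545],[np.pi,0,np.pi-.0393]))
E
```

```text
14.45 [0.4852 0.2647 0.3055] [ 3.1392 -0.0041  3.1052] [-0.6571 -0.1547 -1.6107]
(array([ 0.0231, -0.0178,  1.004 ]), array([ 0.0022, -0.0039,  0.0028]))
```

Request:
servo_tool(rot=[[0.002,-0.004,0.003],[0,0,0],[0,0,0],[0,0,0],[0,0,0],[0,0,0],[0,0,0],[0,0,0]], travel=[[0.023,-0.018,0.1],[0,0,0.15],[0,0,0.18],[0,0,0.18],[0,0,0.15],[0,0,0.1],[0,0,0.03],[0,0,0]], fingers=[1,1,1,1,1,1,1,1])

```text
time: 15.25
ee_pos: [0.4793, 0.255, 0.0821]
tool_rot: [-3.139, -0.001, 3.101]
wrist_force: [0.4, -1.0, -1.3]
grip_width: 0.0551
grip_force: 54.1
```

```bash
python3 - <<'E'
from g import *
s=readout.observe();print(s["time"],s["ee_pos"],s["tool_rot"],s["wrist_force"])
print(toolmove([.4783,.2611,.0545],[np.pi,0,np.pi-.0393]))
im=viewer.get_image("wrist");cv2.imwrite("pics/c6.png",cv2.resize(im[130:330,180:460],None,fx=2.85,fy=2.85,interpolation=cv2.INTER_CUBIC))
E
```

```text
15.25 [0.4793 0.255  0.0821] [-3.139  -0.0014  3.1013] [ 0.4344 -0.9547 -1.2988]
(array([0.0048, 0.0244, 0.1104]), array([-0.0024, -0.0014, -0.0009]))
```

View pics/c6.png

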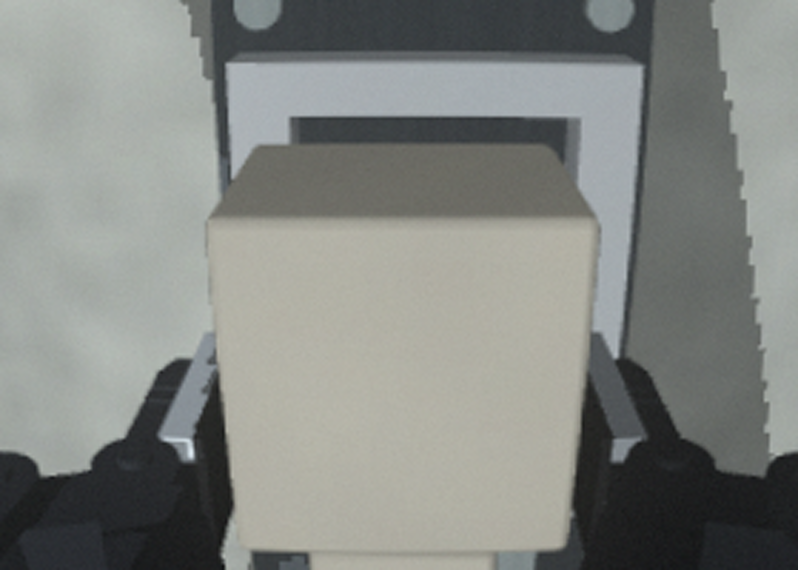

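The view shows the pocket mouth's near edge at crop row 117 (columns 290 to 579) and the insert's near bottom edge at row 144 (columns 257 to 549). The insert is about 6 mm too far in -y, which agrees with the measured pose.

```bash
python3 - <<'E'
from g import *
s=readout.observe();c=cam("wrist")
f=lambda *a:(np.array(a)+.5)/2.85+[180,130]-.5
o=np.array([.4708,.2614]);th=-.0393;Rm=np.array([[np.cos(th),-np.sin(th)],[np.sin(th),np.cos(th)]])
fx=lambda P:(P[:,:2]-o)@Rm*1e3
print("pocket",fx(onz(c,f((290,117),(579,118)),.027)),"frame",fx(onz(c,f((227,62),(643,65)),.027)))
for z in (.0385,.0400): print("ins bottom",fx(onz(c,f((257,144),(549,144)),z)))
print("top",fx(onz(c,f((207,218),(598,219)),.083)), s["ee_pos"], fx(s["ee_pos"][None]))
E
```

```text
pocket [[-29.6439 -28.5818]
 [-29.6026  30.2616]] frame [[-41.1546 -41.1182]
 [-40.8912  43.179 ]]
ins bottom [[-26.9434 -33.6093]
 [-26.9814  22.3108]]
ins bottom [[-27.3239 -33.3461]
 [-27.3615  22.0576]]
top [[-27.3126 -33.692 ]
 [-27.2168  22.5304]] [0.4801 0.2554 0.0834] [[ 9.4982 -5.6285]]
```

```bash
python3 - <<'E'
from g import *
s=readout.observe();th=-.0393
p=np.array([.4708,.2614])+np.array([[np.cos(th),-np.sin(th)],[np.sin(th),np.cos(th)]])@[.0085,.0007]
print(p,s["ee_pos"],s["tool_rot"],toolmove([*p,.0555],[np.pi,0,np.pi-.0393]))
E
```

```text
[0.4793 0.2618] [0.4801 0.2554 0.0834] [-3.14    0.0008  3.1012] (array([0.0041, 0.0255, 0.1114]), array([-0.0015,  0.0008, -0.0011]))
```

Request:
servo_tool(rot=[[-0.001,0.001,-0.001],[0,0,0],[0,0,0],[0,0,0],[0,0,0]], travel=[[0.004,0.0255,0],[0,0,0],[0,0,0.03],[0,0,0.015],[0,0,0]], fingers=[1,1,1,1,1])

```text
time: 15.8
ee_pos: [0.4778, 0.2615, 0.0714]
tool_rot: [-3.141, -0.001, 3.102]
wrist_force: [-0.6, 0.1, -3.3]
grip_width: 0.0553
grip_force: 54.2
```

```bash
python3 - <<'E'
from g import *
s=readout.observe()
print(s["ee_pos"],s["tool_rot"],s["wrist_force"],toolmove([.4793,.2618,.0555],[np.pi,0,np.pi-.0393]))
E
```

```text
[0.4778 0.2615 0.0714] [-3.1408 -0.0012  3.102 ] [-0.6309  0.099  -3.331 ] (array([-0.006 ,  0.0017,  0.0637]), array([-0.0007, -0.0011, -0.0003]))
```

Bring x back by 1.5 mm and descend in small steps.

Request:
servo_tool(rot=[[0,-0.001,0],[0,0,0],[0,0,0],[0,0,0],[0,0,0],[0,0,0]], travel=[[-0.006,0.001,0],[0,0,0.01],[0,0,0.01],[0,0,0.01],[0,0,0],[0,0,0]], fingers=[1,1,1,1,1,1])

```text
time: 16.4
ee_pos: [0.4798, 0.2618, 0.0643]
tool_rot: [-3.141, 0.001, 3.102]
wrist_force: [-0.0, 0.2, -2.9]
grip_width: 0.0551
grip_force: 54.2
```

Request:
servo_tool(rot=[[0,0,0],[0,0,0],[0,0,0],[0,0,0],[0,0,0],[0,0,0]], travel=[[0,0,0.01],[0,0,0.01],[0,0,0.006],[0,0,0.004],[0,0,0],[0,0,0]], fingers=[1,1,1,1,1,1])

```text
time: 17.0
ee_pos: [0.4799, 0.2619, 0.0569]
tool_rot: [-3.141, 0.001, 3.102]
wrist_force: [0.3, 0.3, -2.5]
grip_width: 0.0552
grip_force: 54.2
```

Request:
servo_tool(rot=[[0,0,0],[0,0,0],[0,0,0],[0,0,0]], travel=[[0,0,0.005],[0,0,0.004],[0,0,0],[0,0,0]], fingers=[1,1,1,1])

```text
time: 17.4
ee_pos: [0.4799, 0.2619, 0.0546]
tool_rot: [-3.141, 0.001, 3.102]
wrist_force: [0.3, -0.7, -3.7]
grip_width: 0.0556
grip_force: 54.2
```

Request:
servo_tool(rot=[[0,0,0],[0,0,0],[0,0,0]], travel=[[0,0,0.005],[0,0,0],[0,0,0]], fingers=[1,1,1])

```text
time: 17.7
ee_pos: [0.4799, 0.2619, 0.0534]
tool_rot: [-3.141, 0.001, 3.102]
wrist_force: [-0.4, -0.1, -3.0]
grip_width: 0.0551
grip_force: 54.2
```

Request:
servo_tool(rot=[[0,0,0],[0,0,0],[0,0,0]], travel=[[0,0,0.005],[0,0,0],[0,0,0]], fingers=[1,1,1])

```text
time: 18.0
ee_pos: [0.4801, 0.2619, 0.0523]
tool_rot: [-3.142, 0.001, 3.102]
wrist_force: [-0.1, 0.4, -0.7]
grip_width: 0.0552
grip_force: 54.4
```

Request:
servo_tool(rot=[[0,0,0],[0,0,0],[0,0,0]], travel=[[0,0,0.004],[0,0,0],[0,0,0]], fingers=[1,1,1])

```text
time: 18.3
ee_pos: [0.4802, 0.2619, 0.0522]
tool_rot: [3.142, 0.002, 3.102]
wrist_force: [-2.7, -1.4, 10.5]
grip_width: 0.0547
grip_force: 55.7
```

Request:
servo_tool(rot=[[0,0,0],[0,0,0],[0,0,0],[0,0,0],[0,0,0],[0,0,0],[0,0,0],[0,0,0],[0,0,0],[0,0,0],[0,0,0],[0,0,0]], travel=[[0,0,0],[0,0,0],[0,0,0],[0,0,0],[0,0,-0.02],[0,0,-0.05],[0,0,-0.15],[0,0,-0.2],[0,0,-0.2],[0,0,-0.2],[0,0,-0.1],[0,0,0]], fingers=[-1,-1,-1,-1,-1,-1,-1,-1,-1,-1,-1,-1])

```text
time: 19.5
ee_pos: [0.4821, 0.263, 0.2871]
tool_rot: [3.138, 0.01, 3.102]
wrist_force: [0.5, 0.1, 0.7]
grip_width: 0.0856
grip_force: 0.0
```

```bash
python3 - <<'E'
from g import *
import pickle
s=readout.observe();c=cam("wrist");im=viewer.get_image("wrist");pickle.dump((c,s),open("w7.pkl","wb"))
cv2.imwrite("pics/w7.png",im);print(s["time"],s["ee_pos"],s["tool_rot"])
th=-.0393;Rm=np.array([[np.cos(th),-np.sin(th)],[np.sin(th),np.cos(th)]])
C=np.array([(-30,-28),(-30,28),(30,28),(30,-28),(56,16),(56,-16)])/1e3
q=np.c_[C@Rm.T+[.4708,.2614],np.full(6,.056)];print(proj(c,q).round(1).tolist())
print(proj(c,[[.36,.26,.0],[.57,.2,.1]]))
y0=int(proj(c,q)[:,1].min())-50;print(y0)
cv2.imwrite("pics/c7.png",cv2.resize(im[y0:y0+180,220:420],None,fx=3.2,fy=3.2,interpolation=cv2.INTER_CUBIC))
E
```

```text
19.5 [0.4821 0.263  0.2871] [3.1376 0.0104 3.1019]
[[293.8, 133.6], [343.7, 133.6], [342.8, 184.8], [294.9, 184.8], [332.2, 205.8], [305.4, 205.8]]
[[314.4317  67.2481]
 [267.7924 256.8117]]
83
```

View pics/c7.png

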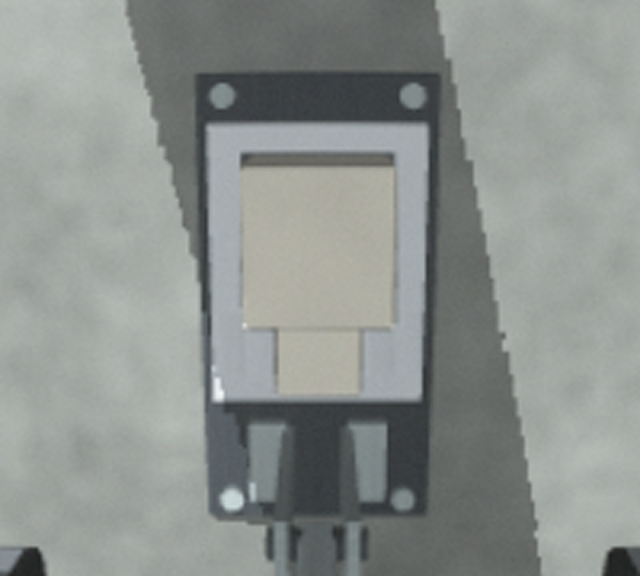

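The view shows the insert seated square in the pocket at crop (242..392, 167..394), flush at the nose and released. Next I go over the open knob.

Request:
servo_tool(rot=[[0,0,0],[0,0,0],[0,0,0],[0,0,0],[0,0,0],[0,0,0],[0,0,0]], travel=[[0,0,-0.12],[-0.12,0,0],[-0.16,0,0],[-0.16,0,0],[-0.115,-0.008,0],[0,0,0],[0,0,0]], fingers=[-1,-1,-1,-1,-1,-1,-1])

```text
time: 20.25
ee_pos: [0.6174, 0.254, 0.3093]
tool_rot: [-3.14, -0.003, 3.101]
wrist_force: [-0.2, -0.1, -0.2]
grip_width: 0.0853
grip_force: 0.0
```

```bash
python3 - <<'E'
from g import *
s=readout.observe();print(s["time"],s["ee_pos"],s["tool_rot"])
print(toolmove([.6205,.2555,.238],[np.pi,0,np.pi-.0393]))
E
```

```text
20.25 [0.6174 0.254  0.3093] [-3.1403 -0.0029  3.1011]
(array([-0.0131,  0.007 ,  0.2851]), array([-0.0012, -0.0028, -0.0011]))
```

Request:
servo_tool(rot=[[-0.001,-0.003,-0.001],[0,0,0],[0,0,0],[0,0,0],[0,0,0],[0,0,0],[0,0,0],[0,0,0],[0,0,0],[0,0,0],[0,0,0],[0,0,0]], travel=[[-0.013,0.007,0.08],[0,0,0.1],[0,0,0.08],[0,0,0.025],[0,0,0],[0,0,0],[0,0,0],[0,0,0],[0,0,0],[0,0,0],[0,0,0],[0,0,0]], fingers=[-1,-1,-1,-1,-1,1,1,1,1,1,1,1], force=50)

```text
time: 21.45
ee_pos: [0.6221, 0.2555, 0.2411]
tool_rot: [3.141, 0.005, 3.103]
wrist_force: [-1.3, -3.3, 5.2]
grip_width: 0.0271
grip_force: 51.0
```

Request:
servo_tool(rot=[[0,0,0],[0,0,0],[0,0,0],[0,0,0],[0,0,0],[0,0,0],[0,0,0],[0,0,0],[0,0,0],[0,0,0],[0,0,0],[0,0,0]], travel=[[0.093,0,-0.024],[0.096,0,-0.009],[0.096,0,0.007],[0.093,0,0.022],[0.089,0,0.037],[0.082,0,0.05],[0.073,0,0.063],[0.062,0,0.073],[0.049,0,0.082],[0.036,0,0.089],[0.021,0,0.094],[0,0,0]], fingers=[1,1,1,1,1,1,1,1,1,1,1,1])

```text
time: 22.65
ee_pos: [0.422, 0.2638, 0.1162]
tool_rot: [3.141, -0.001, 3.102]
wrist_force: [-5.6, 1.9, -0.1]
grip_width: 0.027
grip_force: 65.4
```

Request:
servo_tool(rot=[[0,0,0],[0,0,0],[0,0,0],[0,0,0]], travel=[[0.003,0,0.03],[0.002,0,0.025],[0,0,0],[0,0,0]], fingers=[1,1,1,1])

```text
time: 23.05
ee_pos: [0.4211, 0.2638, 0.1043]
tool_rot: [3.141, -0.001, 3.102]
wrist_force: [-8.0, 2.2, 1.0]
grip_width: 0.0271
grip_force: 65.9
```

Request:
servo_tool(rot=[[0,0,0],[0,0,0],[0,0,0],[0,0,0]], travel=[[-0.002,0,0.008],[-0.002,0,0.006],[0,0,0],[0,0,0]], fingers=[1,1,1,1])

```text
time: 23.45
ee_pos: [0.421, 0.2638, 0.1008]
tool_rot: [3.141, -0.003, 3.102]
wrist_force: [-11.5, 4.6, 3.6]
grip_width: 0.0272
grip_force: 66.3
```

Request:
servo_tool(rot=[[0,0,0],[0,0,0],[0,0,0],[0,0,0]], travel=[[0.006,0,0.004],[0,0,0.004],[0,0,0],[0,0,0]], fingers=[1,1,1,1])

```text
time: 23.85
ee_pos: [0.421, 0.2638, 0.0992]
tool_rot: [3.141, -0.0, 3.102]
wrist_force: [-8.5, 3.0, 4.0]
grip_width: 0.027
grip_force: 66.3
```

Request:
servo_tool(rot=[[0,0,0],[0,0,0],[0,0,0],[0,0,0],[0,0,0],[0,0,0],[0,0,0],[0,0,0],[0,0,0],[0,0,0]], travel=[[0,0,0],[0,0,0],[0,0,0],[0,0,0],[0,0,0],[0,0,-0.08],[0,0,-0.18],[0,0,-0.2],[0,0,-0.2],[0,0,0]], fingers=[-1,-1,-1,-1,-1,-1,-1,-1,-1,-1])

```text
time: 24.85
ee_pos: [0.4266, 0.2656, 0.271]
tool_rot: [3.135, 0.016, 3.103]
wrist_force: [0.6, -0.4, -0.1]
grip_width: 0.0856
grip_force: 0.0
```

```bash
python3 - <<'E'
from g import *
s=readout.observe();c=cam("wrist");im=viewer.get_image("wrist");print(s["time"],s["ee_pos"],s["tool_rot"])
a=cv2.resize(im[80:260,230:400],None,fx=2.3,fy=2.5,interpolation=cv2.INTER_CUBIC)
sd=viewer.get_image("side");cs=cam("side")
b=cv2.resize(sd[215:300,200:300],None,fx=4,fy=4,interpolation=cv2.INTER_CUBIC)
H=450;cv=np.zeros((450,a.shape[1]+b.shape[1],3),np.uint8);cv[:a.shape[0],:a.shape[1]]=a;cv[:b.shape[0],a.shape[1]:]=b
cv2.imwrite("pics/c8.png",cv);print(a.shape,b.shape)
th=-.0393;Rm=np.array([[np.cos(th),-np.sin(th)],[np.sin(th),np.cos(th)]]);o=np.array([.4722,.2617])
for t in(-.06,0,.03,.1):
    k=np.array([*(o+Rm@[.1-.15*np.cos(t),0.014]),.09+.15*np.sin(t)]);print(t,(proj(cs,k)[0]-[200,215])*4+[a.shape[1],0])
E
```

```text
24.85 [0.4266 0.2656 0.271 ] [3.1349 0.0159 3.1029]
(450, 391, 3) (340, 400, 3)
-0.06 [654.2662 180.0548]
0 [653.7905 170.916 ]
0.03 [653.3206 166.175 ]
0.1 [651.6192 154.6971]
```

View pics/c8.png

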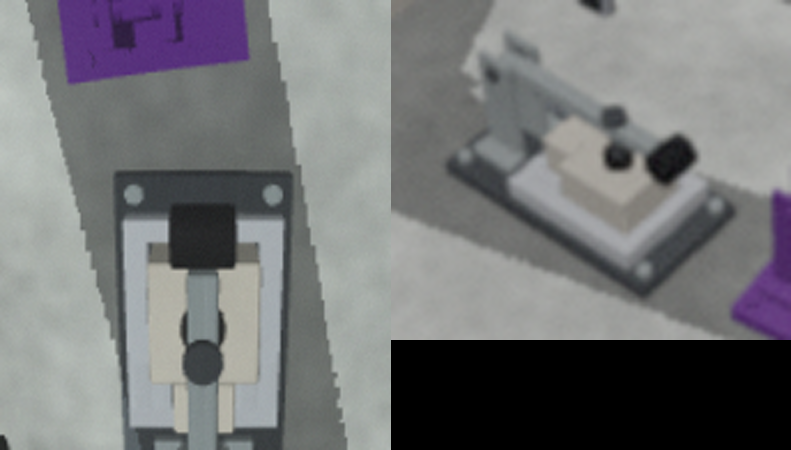

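The views show the arm lying over the insert with its pad on the top face (about (618,155)), and the insert square in the pocket. I check the angle from the knob's shift against the first picture, where it was at -0.06.

```bash
python3 - <<'E'
from g import *
cs=cam("side");a=cv2.imread("pics/side0.png");b=viewer.get_image("side")
th=-.0393;Rm=np.array([[np.cos(th),-np.sin(th)],[np.sin(th),np.cos(th)]]);o=np.array([.4722,.2617])
for im in(a,b):
    m=(im[240:275,258:290].max(2)<60).astype(np.uint8)
    n,l,st,ce=cv2.connectedComponentsWithStats(m);print([(st[i,4],ce[i]+[258,240]) for i in range(1,n) if st[i,4]>20])
for t in(-.06,-.03,0,.03,.06):
    print(t,proj(cs,np.array([*(o+Rm@[.1-.15*np.cos(t),0]),.09+.15*np.sin(t)]))[0])
E
```

```text
[(np.int32(81), array([269.3333, 256.963 ]))]
[(np.int32(88), array([269.3523, 254.6023]))]
-0.06 [269.3414 256.9359]
-0.03 [269.3092 255.8085]
0 [269.2387 254.6522]
0.03 [269.1295 253.4679]
0.06 [268.9815 252.2567]
```

```bash
python3 -c "
from plant import manip
print(manip.close_job())"
```

```text
the job is handed in; nothing more can be done
None
```

The clamp was opened, the insert seated in the pocket and released, and the clamp closed on it at about 0.00 rad by camera; the job is handed in after about 25 s of robot time, but no verdict was returned.

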